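# Lock a power module in its test clamp with the thumb wedge

## Task

One of the two module clamps on the bench has a power module lying loose in its bay. Slide that clamp's thumb wedge along its ramp, away from the open end of its track and fully home towards the end stop, so that the clamp bar is driven against the module and stays jammed, then let go. Leave the empty clamp's wedge where it is.

Things in the scene. Friction and masses are not known exactly. Their poses are not given: they have to be found in the camera images.
- wedge_knob (a point): Black upright thumb knob (24 mm diameter, 36 mm tall) on a brass wedge, on the clamp holding the module. Point: knob's centre, 50 mm above the bench. The wedge is captive and slides only along this point's y; +y is the locking way, to its thin end and the end stop; z up; +x towards the module. The rest of the clamp is at most 30 mm, the module 38 mm above the bench.
- wedge (a joint): Travel of that wedge in m: 0 = fully back, 0.048 = home on the end stop; starts at 0 to 0.008. Stays where it is left: about 4 N of friction, up to 7 N once the module is squeezed. The bar meets the module at about 0.032 and from there presses it against a sprung rail, harder up to the stop.
- clamp_bar: Aluminium bar with a sloped back, 86 mm long, 18 mm high, between wedge and module; moves 1 mm towards the module for each 4 mm of wedge travel. Origin: middle of its front face, at the underside, 12 mm above the bench; +x towards the module, y along the wedge's track.
- module: Power module: aluminium block 50 x 70 x 14 mm with a green circuit board and black parts on top, 26 mm high in all; lies loose between clamp bar and rail on the 12 mm black base plate of one of the two clamps. Origin: centre of its underside; z up, x across its 50 mm width.
- spare_wedge_knob (a point): The same knob on the second, identical but empty clamp: centre of the knob. Not to be moved.
Mind the look-alikes: they are no part of the job. What is shaped like the part that bears wedge_knob but green is not meant.

How it is judged:
At the end, for the whole second after the job is handed in: The module's wedge is within 11 mm of its end stop (travel over 0.037 m) and at rest, the clamp bar presses on the module with more than 1.5 N, and the module is still, level (within 0.1 rad) and flat on the base plate (within 4 mm) (value of joint wedge above 0.037 m and contact force between clamp_bar and module above 1.5 N and velocity of joint wedge below 0.005 m/s and linear speed of module below 0.01 m/s and angle between module's own z axis and vertical below 0.1 rad and z of module in the frame of clamp_bar below 0.004 m); the robot touches nothing.
It fails at once if the empty clamp's wedge is moved by more than 6 mm (distance of spare_wedge_knob from where it was at the start of the episode above 0.006 m).
It also fails if it takes over 35 s, if anything falls off the work surface, if the arm or the gripper's body presses on something with over 40 N, if the wrist force passes 120 N, or if a joint passes its speed limit or range.

## Robot

A 6-joint arm with a two-finger parallel gripper is mounted at the origin on the work surface. World frame = base frame: x ahead of the robot, y to its left, z up, the work surface at z = 0. Lengths are in m, angles in rad, forces in N, time in s.
With the tool pointing down it reaches from about 0.35 to 0.975 m from the base axis. Payload 4.9 kg.
Tool frame: the origin (TCP) lies midway between the tips of the shut fingers; the grasp point (between the pads) lies ctrl.tcp_to_grasp behind it (ctrl.tcp_to_grasp is the distance from the TCP to the grasp point, in m); z points along the fingers, y is the direction in which the jaws open and shut (so a half turn about z gives the same grasp; the last joint's range is limited). The gripper opens to 85 mm and grips with 20 to 120 N. Pads are 22 mm wide; open, the fingers measure 114 mm over their backs; the gripper's body (76 mm by 85 mm) begins 54 mm behind the grasp point. The pads swing forward as they close: fully open they stand 13 mm farther back than shut.
Start: joints at [1.039, 0.053, 1.613, -0, 1.476, -0.119], TCP at [0.251, 0.572, 0.231] pointing down, gripper open.
Joint ranges: [-3.01, 3.01], [-1.01, 2.22], [0.06, 2.58], [-1.02, 4.17], [0.09, 2.62], [-3.14, 3.14]. Speed limits (rad/s): [2.57, 2.57, 3.14, 3.14, 3.14, 3.14].

## Interface

Orientations are given as a rotation vector (axis times angle).
In Python, from station import ctrl, get_image, calibration, finish_job, models gives the robot as it stands.
- The arm moves only by the shell command python3 -m creep 'ROWS' [FORCE]. ROWS is JSON, a list of rows, each a list of 7 numbers: the opening, from 0 (shut) to 1 (fully open), then the shift along the tool's x, y, z in m, then the turn, a rotation vector about the tool's x, y, z in degrees. A call has 1 to 20 rows; each row shifts and turns the commanded pose from where the row before left it, along the tool's axes as they then stand; what a row does not reach is not made up. A row lasts 1/10 s, in which the tool goes at most 50 mm and 8.59 degrees, less where a joint would pass 70% of its speed; a pose out of reach is approached as far as the arm can. A call with a gripper value outside its range is refused whole. The fingers move at their own pace and stop on an object; FORCE is the grip in N (left out, the last holds). Time passes only in rows, so rows that do not move let the fingers close. It gives the time, the measured TCP pose, the force and the opening at its end, in the units of the state.
- ctrl.get_obs(): the state, without advancing time (a new reading comes with each control period).
- get_image(name): name is "scene" or "top"; returns the picture (420x560x3 uint8, red, green, blue); there is no depth.
- calibration(name): a dict with "mtx" (3x3 intrinsics, pixels), "k1" (the pictures are not rectified: a ray, as slopes to the right and down, at radius r is drawn at 1 + k1 r^2 times it, then the intrinsics apply), "R" (3x3) and "t" (3): a world point X has camera coordinates R X + t. Camera axes: x right, y down, z forward; pixel columns grow to the right and rows downward; lengths in m; the calibration is good to about 2 mm. A picture is of the moment at which its call begins. calibration takes no time and is no camera call.
- finish_job(): hands the job in, once; it reports no verdict.
Trained networks look in the newest picture that a camera, given by its name, has taken for a name from the list of things; names that differ only in an ending like _2 or _b are one class to them, and where a whole thing is asked for, a point or a joint stands for the part that bears it (a point fixed in the world has none). Each returns a list of dicts, best first, with "conf" (0 to 1); they miss things now and then, are a little off and sometimes report something else, mostly with a low value. They report only what shows in the picture. A call takes as long as a camera call. They do not tell look-alikes from the thing itself.
- models.search_frame(camera, name): "extent" ([left, top, right, bottom] in pixels, round what is visible of it).
The state is a dict: "t": time; "q": joint angles; "dq": joint speeds; "effort": joint torques, N m; "tool_pos": TCP position; "tool_rot": TCP orientation; "contact_force": force on the tool from outside, world axes, zero at the start; "wrist_torque": the same for the moment, N m; "opening": finger opening in m.
Only numpy, scipy, OpenCV 4.12 (cv2) and the standard library are available. Lean on these libraries where they do the work, as an engineer would, in place of code of your own. Each camera call takes 0.05 s, during which the arm holds its last target. There are 200 camera calls.

## Working session

There is one attempt and no reset: what is moved stays moved. The work goes in short steps, Python scripts to look and compute and a shell command to move; the robot and the scene stay as the last step left them, time stands still between calls to the robot, and variables do not carry over. Pictures are saved under pics/ and viewed, about 8 in all and at most 12, crops included, and the job is handed in when it is done.

```bash
mkdir -p pics; cat > h.py <<'E'
import numpy as np,cv2
from station import ctrl,get_image,calibration,models
def ray(cam,u,v):
    c=calibration(cam);K=np.array(c["mtx"]);R=np.array(c["R"]);t=np.array(c["t"])
    p=cv2.undistortPoints(np.array([[[u,v]]],float),K,np.array([c["k1"],0,0,0]))[0,0] if False else None
    d=np.array([(u-K[0,2])/K[0,0],(v-K[1,2])/K[1,1]]);s=d.copy()
    for _ in range(30): s=d/(1+c["k1"]*(s@s))
    return -R.T@t, R.T@np.array([s[0],s[1],1])
def at_z(cam,u,v,z):
    o,d=ray(cam,u,v);return o+d*(z-o[2])/d[2]
def proj(cam,X):
    c=calibration(cam);K=np.array(c["mtx"]);x=np.array(c["R"])@X+np.array(c["t"]);s=x[:2]/x[2];s=s*(1+c["k1"]*(s@s))
    return K[:2,:2]@s+K[:2,2]
def save(cam,f,box=None,k=1):
    im=get_image(cam)
    if box: im=im[box[1]:box[3],box[0]:box[2]]
    cv2.imwrite(f,cv2.resize(im[...,::-1],None,fx=k,fy=k,interpolation=cv2.INTER_CUBIC))
E
python3 - <<'E'
from h import *
a=get_image("scene");b=get_image("top")
cv2.imwrite("pics/s0.png",a[...,::-1]);cv2.imwrite("pics/t0.png",b[...,::-1])
for c in("scene","top"):
  for n in("wedge_knob","wedge","module","clamp_bar"):
    print(c,n,[(np.round(d["extent"]).tolist(),round(d["conf"],2)) for d in models.search_frame(c,n)])
print(ctrl.get_obs()["tool_pos"],ctrl.get_obs()["tool_rot"],ctrl.tcp_to_grasp)
E
```

```text
scene wedge_knob [([148.0, 221.0, 172.0, 237.0], 0.69), ([281.0, 124.0, 297.0, 145.0], 0.69), ([238.0, 263.0, 260.0, 284.0], 0.51)]
scene wedge [([237.0, 266.0, 263.0, 286.0], 0.82), ([152.0, 217.0, 176.0, 238.0], 0.73), ([277.0, 127.0, 295.0, 143.0], 0.7)]
scene module [([244.0, 287.0, 282.0, 315.0], 0.98)]
scene clamp_bar [([284.0, 130.0, 313.0, 151.0], 0.62), ([152.0, 227.0, 189.0, 249.0], 0.57), ([239.0, 270.0, 276.0, 291.0], 0.55)]
top wedge_knob [([327.0, 180.0, 352.0, 193.0], 0.83), ([355.0, 291.0, 383.0, 314.0], 0.62)]
top wedge [([354.0, 290.0, 381.0, 309.0], 0.58), ([125.0, 305.0, 155.0, 318.0], 0.51), ([328.0, 176.0, 350.0, 197.0], 0.49), ([328.0, 147.0, 366.0, 177.0], 0.22)]
top module [([329.0, 148.0, 366.0, 175.0], 0.66)]
top clamp_bar [([316.0, 163.0, 357.0, 192.0], 0.79), ([110.0, 282.0, 158.0, 305.0], 0.76), ([346.0, 272.0, 386.0, 302.0], 0.64)]
[0.25071166 0.57247384 0.23126955] [-6.43769859e-01 -3.07490470e+00  9.03297306e-05] 0.0187
```

View pics/s0.png

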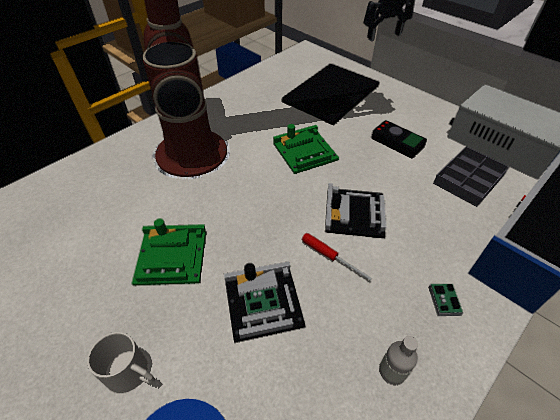

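View pics/t0.png

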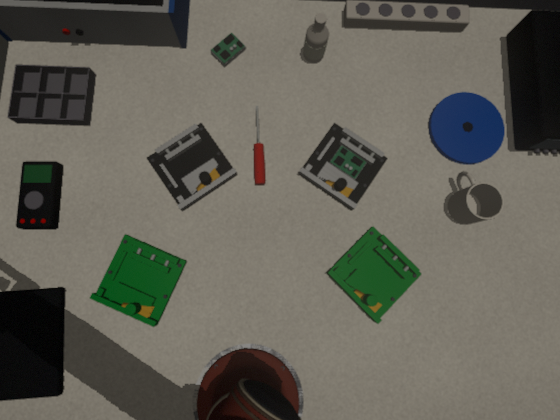

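The pictures show four clamps, so these are the candidates for the wanted knob:
- **Module clamp:** black base, knob at top (340,185) / scene (250,270). This is the one to use, because the module lies in its bay.
- **Empty clamp:** black base, knob at top (207,178) / scene (335,190). This is the spare, not to be moved.
- **Green look-alikes:** top (368,300) and (135,307) / scene (160,228) and (291,132).

I'll check the choice in a close crop.

```bash
python3 - <<'E'
from h import *
a=get_image("top")[115:220,290:395][...,::-1];b=get_image("scene")[250:350,215:315][...,::-1]
f=lambda i:cv2.resize(i,(400,400),interpolation=cv2.INTER_CUBIC)
cv2.imwrite("pics/c1.png",np.hstack([f(a),f(b)]))
E
```

```text
(no output)
```

View pics/c1.png

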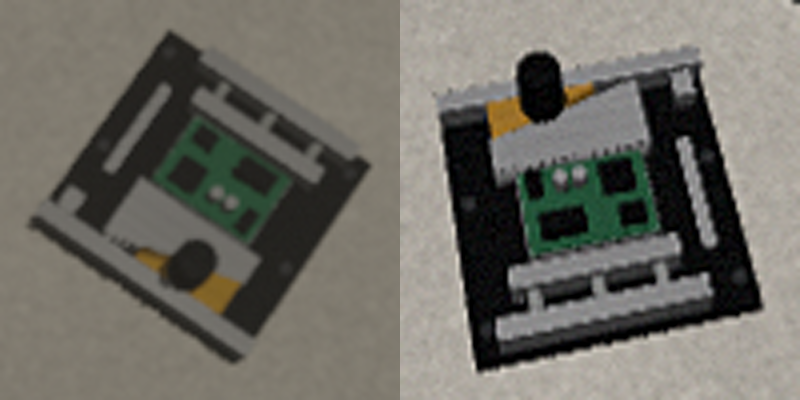

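```bash
python3 - <<'E'
from h import *
from scipy.spatial.transform import Rotation as Ro
T=lambda x,y,z:at_z("top",290+x*105/400,115+y*105/400,z)
S=lambda x,y,z:at_z("scene",215+(x-400)/4,250+y/4,z)
kt=T(192,256,.068);ks=S(541,65,.068)
print("knob",kt,ks, "half",proj("top",[*kt[:2],.05]))
for a,b in((T(55,207,.03),T(253,345,.03)),(S(700,50,.03),S(440,95,.03)),(T(33,225,.006),T(240,360,.006)),(T(370,160,.012),T(168,32,.012))):
    d=a-b;print("dir",np.degrees(np.arctan2(d[1],d[0])),np.linalg.norm(d))
o=ctrl.get_obs();R=Ro.from_rotvec(o["tool_rot"]).as_matrix();print(R.round(3),o["tool_pos"],o["opening"])
# 4th: reversed sense
E
```

```text
knob [ 0.46419557 -0.1836011   0.068     ] [ 0.46400942 -0.18181247  0.068     ] half [338.88097839 184.05401041]
dir 56.04287369167353 0.1415943633723721
dir 55.64616134110327 0.14804728406799902
dir 57.93446508305307 0.14869597075243327
dir -121.96809285921015 0.14651536747896524
[[-0.916  0.401  0.   ]
 [ 0.401  0.916  0.   ]
 [-0.     0.    -1.   ]] [0.25074659 0.57249763 0.2313275 ] 0.08525985644256892
```

The crop shows the black-base clamp holding the green-board module. Its knob is at top (340,183), with the thick wedge end and open end at lower right and the stop block at upper left. The knob is at about (0.464, -0.183) and the locking direction is about 57°. I'll shut the fingers, go behind the knob and push it with a finger's back.

```bash
python3 -m creep '[[0,0,0,0,0,0,4.7],[0,0,0,0,0,0,4.7],[0,-0.036,-0.0205,0,0,0,0],[0,-0.036,-0.0205,0,0,0,0],[0,-0.036,-0.0205,0,0,0,0],[0,-0.036,-0.0205,0,0,0,0],[0,-0.036,-0.0205,0,0,0,0],[0,-0.036,-0.0205,0,0,0,0],[0,-0.036,-0.0205,0,0,0,0],[0,-0.036,-0.0205,0,0,0,0],[0,-0.036,-0.0205,0,0,0,0]]' 40
python3 -m creep '[[0,-0.027,-0.038,0,0,0,0],[0,-0.027,-0.038,0,0,0,0],[0,-0.027,-0.038,0,0,0,0],[0,-0.027,-0.038,0,0,0,0],[0,-0.027,-0.038,0,0,0,0],[0,-0.027,-0.038,0,0,0,0],[0,-0.027,-0.038,0,0,0,0],[0,-0.027,-0.038,0,0,0,0],[0,-0.027,-0.038,0,0,0,0],[0,-0.027,-0.038,0,0,0,0],[0,0,0,0,0,0,0],[0,0,0,0,0,0,0]]'
```

```text
t: 1.7
tool_pos: [0.4222, 0.2396, 0.2316]
tool_rot: [0.893, 3.011, 0.001]
contact_force: [0.5, -0.7, 0.9]
opening: -0.0003
t: 2.9
tool_pos: [0.4405, -0.2254, 0.2312]
tool_rot: [-0.897, -3.01, -0.001]
contact_force: [0.4, 0.0, 0.0]
opening: 0.0001
```

```bash
python3 -m creep '[[0,0.003,0,0.04,0,0,0],[0,0,0,0.04,0,0,0],[0,0,0,0.04,0,0,0],[0,0,0,0.03,0,0,0],[0,0,0,0,0,0,0]]'
python3 - <<'E'
from h import *
a=get_image("top")[115:220,290:395][...,::-1];b=get_image("scene")[220:320,200:300][...,::-1]
f=lambda i:cv2.resize(i,(400,400),interpolation=cv2.INTER_CUBIC)
cv2.imwrite("pics/c2.png",np.hstack([f(a),f(b)]))
E
```

```text
t: 3.4
tool_pos: [0.4351, -0.2192, 0.0764]
tool_rot: [-0.888, -3.004, -0.006]
contact_force: [-1.6, 0.4, 0.5]
opening: 0.0004
```

View pics/c2.png

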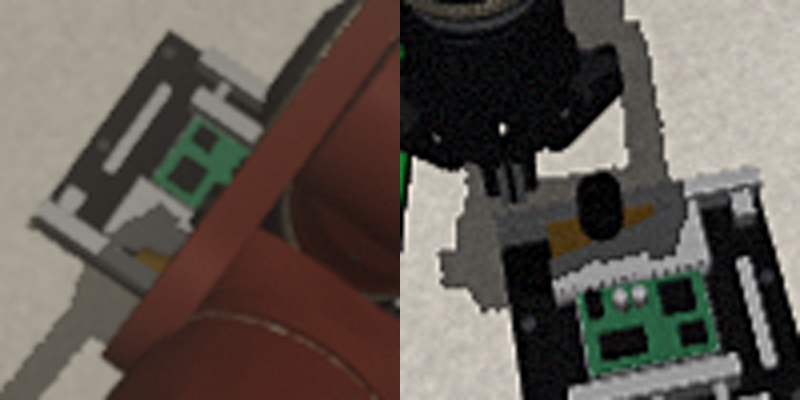

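The scene half shows the shut finger tips at crop (513,185), just behind the knob at (600,205) on its open-end side, clear of the clamp. I'm lowering the tool to z of about 0.042.

```bash
python3 -m creep '[[0,0,0,0.02,0,0,0],[0,0,0,0.015,0,0,0],[0,0,0,0,0,0,0],[0,0,0,0,0,0,0],[0,0,0,0,0,0,0]]'
```

```text
t: 4.0
tool_pos: [0.4397, -0.2238, 0.0487]
tool_rot: [0.892, 3.008, -0.002]
contact_force: [0.5, 0.4, 0.3]
opening: 0.0001
```

```bash
python3 -m creep '[[0,0.002,0.005,0.006,0,0,0],[0,0,0.005,0,0,0,0],[0,0,0.005,0,0,0,0],[0,0,0.005,0,0,0,0],[0,0,0.005,0,0,0,0],[0,0,0.005,0,0,0,0],[0,0,0,0,0,0,0]]'
python3 -m creep '[[0,0,0.005,0,0,0,0],[0,0,0.005,0,0,0,0],[0,0,0.005,0,0,0,0],[0,0,0.005,0,0,0,0],[0,0,0,0,0,0,0]]'
```

```text
t: 4.7
tool_pos: [0.4531, -0.1965, 0.0403]
tool_rot: [-0.893, -3.012, 0.0]
contact_force: [-1.2, -2.5, -1.2]
opening: 0.0001
t: 5.2
tool_pos: [0.4643, -0.1794, 0.0403]
tool_rot: [0.893, 3.012, 0.001]
contact_force: [-1.1, -1.0, -1.1]
opening: -0.0
```

```bash
python3 -m creep '[[0,0,0.005,0,0,0,0],[0,0,0.005,0,0,0,0],[0,0,0.003,0,0,0,0],[0,0,0,0,0,0,0]]'
python3 -m creep '[[0,0,0.002,0,0,0,0],[0,0,0,0,0,0,0]]'
python3 - <<'E'
from h import *
b=get_image("scene")[220:320,200:300][...,::-1]
cv2.imwrite("pics/c3.png",cv2.resize(b,(500,500),interpolation=cv2.INTER_CUBIC))
print([(d["extent"],d["conf"]) for d in models.search_frame("scene","wedge_knob")])
E
```

```text
t: 5.6
tool_pos: [0.4707, -0.1697, 0.0404]
tool_rot: [-0.892, -3.012, 0.003]
contact_force: [-4.4, -7.5, 0.1]
opening: -0.0001
t: 5.8
tool_pos: [0.4708, -0.1695, 0.0405]
tool_rot: [-0.892, -3.011, 0.009]
contact_force: [-8.4, -12.3, 2.1]
opening: -0.0001
[([150.0, 219.4, 172.3, 236.2], 0.73), ([282.4, 124.1, 297.7, 145.0], 0.42)]
```

View pics/c3.png

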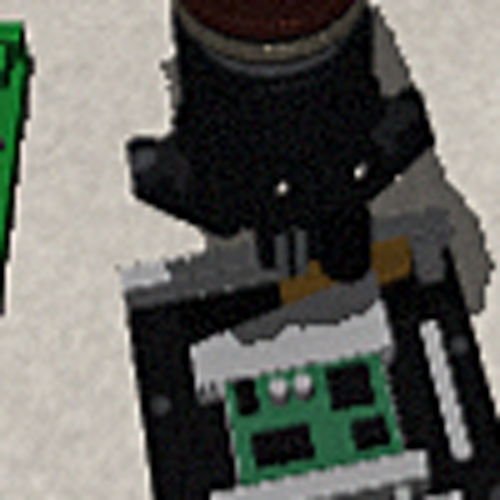

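The wedge has stopped: the last 2 mm of command gave no motion and the force rose to 15 N, against at most 7 N of friction. Its thin end is at the stop block, crop (410,250). One more nudge will confirm it, then I'll back off and lift.

```bash
python3 -m creep '[[0,0,0.002,0,0,0,0],[0,0,0,0,0,0,0]]'
python3 -m creep '[[0,0,-0.005,0,0,0,0],[0,0,-0.01,0,0,0,0],[0,0,-0.01,0,0,0,0],[0,0,-0.01,0,0,0,0],[0,0,0,-0.03,0,0,0],[0,0,0,-0.04,0,0,0],[0,0,-0.03,-0.04,0,0,0],[0,0.03,-0.03,-0.04,0,0,0],[0,0.045,0,0,0,0,0],[0,0.045,0,0,0,0,0],[0,0,0.05,0,0,0,0],[0,0,0.05,0,0,0,0],[0,0,0.05,0,0,0,0],[0,0,0.05,0,0,0,0],[0,0,0.05,0,0,0,0],[0,0,0,0,0,0,0],[0,0,0,0,0,0,0],[0,0,0,0,0,0,0]]'
python3 - <<'E'
from h import *
a=get_image("top")[115:220,290:395][...,::-1];b=get_image("scene")[250:350,215:315][...,::-1]
f=lambda i:cv2.resize(i,(400,400),interpolation=cv2.INTER_CUBIC)
cv2.imwrite("pics/c4.png",np.hstack([f(a),f(b)]))
E
```

```text
t: 6.1
tool_pos: [0.471, -0.1694, 0.0405]
tool_rot: [-0.891, -3.009, 0.015]
contact_force: [-11.7, -16.5, 3.2]
opening: 0.0004
t: 7.9
tool_pos: [0.4625, 0.0302, 0.1844]
tool_rot: [-0.895, -3.011, 0.0]
contact_force: [0.1, -0.7, -0.6]
opening: 0.0002
```

View pics/c4.png

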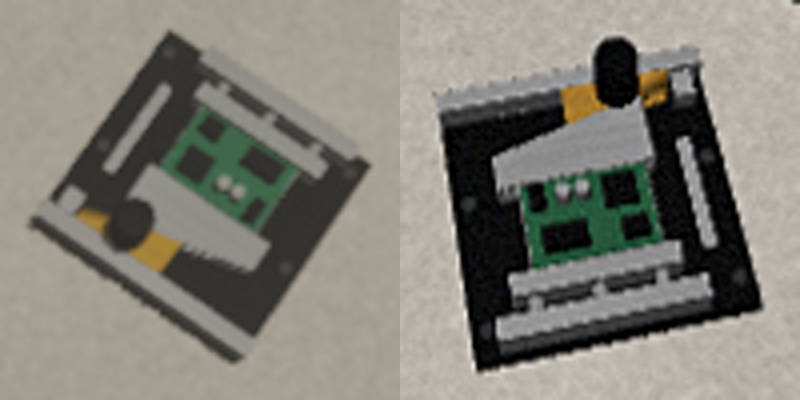

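The wedge's thin end is on the stop block at top crop (80,205). The knob has moved from (192,256) to about (130,215), the bar is tight on the module, the module lies against the rail, and the arm is clear. I'll compute the travel and hand in.

```bash
python3 - <<'E'
from h import *
from station import finish_job
T=lambda x,y:at_z("top",290+x*105/400,115+y*105/400,.068)
S=lambda x,y:at_z("scene",215+(x-400)/4,250+y/4,.068)
print(np.linalg.norm(T(130,215)-T(192,256)),np.linalg.norm(S(615,50)-S(541,65)),ctrl.get_obs()["contact_force"])
finish_job()
E
```

```text
0.04191758709653687 0.04056895051046662 [ 0.79668852 -0.15810225  0.39476461]
the job is handed in; nothing more can be done
```

I pushed the module clamp's wedge home with the shut fingers, backed off and lifted clear, then handed the job in at about 8 s of the 35 s allowed. No verdict is reported.

- **Wedge home:** it stalled with the force rising to about 20 N and no further motion, well above its 7 N of friction, so it was on the end stop. The two cameras put the knob's travel at about 42 mm and 41 mm. Added to the unknown 0–8 mm start, that is consistent with the 48 mm stop and above the 37 mm needed.
- **Module and bar:** the last picture shows the wedge's thin end at the stop block, the bar against the module, and the module flat against the rail. I could not measure the force of the bar on the module directly.
- **Arm clear:** the contact force was about zero when I handed in.
- **Empty clamp:** I never went down near it. I did not check its wedge again in a picture at the end.

No check failed or disagreed.

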